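# Nip a pack of stuck prints in the bench press

### The job

Put the pack of stuck prints in the small bench press to flatten: with a shut gripper's fingertips push the pack gently in under the raised platen until it sits squarely against the back stop, then turn the wheel clockwise by pushing on its spokes until the platen comes down on the pack, and about an eighth to a quarter of a turn more, so that it bears firmly. Grip and lift nothing, do not force the screw beyond that, leave the other things on the table alone, and finish clear of the press.

Things in the scene. Friction and masses are not known exactly. Their poses are not given: they have to be found in the camera images.
- press: Small grey bench press, fixed to the table. Origin: on the vertical screw axis at the table top; x points from its open front (robot's side) to the back stop, y left, z up. Bed x -112 to +110 mm, y +-125 mm, top at z 22 mm. Columns (20 mm thick) at x 0, y +-97 mm carry a cross beam, x +-20, y +-120, z 151 to 181 mm; nuts on it to z 193 at y +-97 mm; boss of radius 21 mm on the axis to z 190.
- back_stop (a point): Middle of the front face of the back stop, a steel strip across the back of the bed (150 mm wide, 18 mm high), at x = +100 mm, z = 31 mm in the press's frame. The pack enters from the front, between the columns, under the platen.
- pack_center (a point): Centre of the pack: stuck prints between two bare wooden boards, one loose block of 0.5 to 1.0 kg, 210 mm long (its x, into the press) x 145 wide x 38 high, flat on the bed, 22 to 43 mm short of the back stop, up to 8 mm off the middle and 0.06 rad askew. Home, its back end touches the stop: this point at x -5, y about 0, z 41 mm in the press's frame. Pushing it takes 2 to 8 N.
- platen_face (a point): Centre of the platen's underside (130 mm along x, 140 wide, 12 thick), hung on springs from the screw. It sinks 5 mm per rad of the wheel until it meets the pack's top, 60 mm above the table; there it stops while the screw goes on and the springs press: 14 N on contact, then 4 N per further mm of screw (30 N an eighth of a turn on, 46 N a quarter); solid after 15 mm. At the start it is 9 to 21 mm above the pack.
- wheel_hub (a point): Wheel's centre at the spokes' mid-height: 245 mm above the table when wheel is 0, sinking 5 mm per rad. Hub radius 15 mm, 16 mm up and 13 mm down from here. Four level round steel spokes 90 degrees apart, 10 mm thick, each with a black ball 18 mm thick, 58 mm from the axis (67 mm overall radius). A fingertip comes down between two spokes and pushes one round; nothing is above.
- spoke_end (a point): Centre of the ball on one of the four spokes (58 mm from the axis); the other three stand at 90, 180 and 270 degrees from it.
- wheel (a joint): Wheel angle, rad: 0 = platen highest (face 84 mm above the table), growing clockwise seen from above, which lowers the platen; end stop at 8. It stays where it is left: 2 to 3 N on a spoke lowers the free platen, more as the springs press. Let go with over about 42 N of platen force, it turns back until about that is left.
- wad_one: Bystander: wad of stuck photo prints, 98 x 128 x 41 mm, to the left of the press; origin under its centre.
- wad_two: Bystander: wad of stuck photo prints, 96 x 127 x 35 mm, left of the press, nearer the robot; origin under its centre.
- lead_one: Bystander: grey cloth-covered lead weight, 100 x 46 x 27 mm, right of the press; origin under its centre.
- lead_two: Bystander: second such weight, 100 x 46 x 27 mm, farther right; origin under its centre.
- magnifier: Bystander: black stand loupe, 43 mm wide, 38 mm high, on the right; origin under its centre.
- paste: Bystander: small white jar with black cap, 49 mm wide, 60 mm high, right front; origin under its centre.
- paste_brush: Bystander: orange-handled brush, 199 x 32 x 12 mm, right front; origin under its centre.

How it is judged:
By the outcome, as a careful person would: the job done as asked, in the order asked, and still so for the second after the job is handed in, with the robot touching nothing.
It also fails if it takes over 67 s, if anything falls off the work surface, if the arm or the gripper's body presses on something with over 40 N, if the wrist force passes 120 N, or if a joint passes its speed limit or range.

### The arm

A 6-joint arm with a two-finger parallel gripper is mounted at the origin on the work surface; the furniture and walls round the work are solid. World frame = base frame: x ahead of the robot, y to its left, z up, the work surface at z = 0. Lengths are in m, angles in rad, forces in N, time in s.
With the tool pointing down it reaches from about 0.35 to 0.85 m from the base axis. Payload 8.1 kg.
Tool frame: the origin (TCP) lies at the very end of the fingers, on their centre line; the grasp point (between the pads) lies 19 mm behind it; x points along the fingers, y is the direction in which the jaws open and shut, and the axes are right-handed (so a half turn about x gives the same grasp; the last joint's range is limited). The gripper opens to 93 mm and grips with 3 to 60 N. Pads are 15 mm wide; open, the fingers measure 128 mm over their backs; the gripper's body (75 mm by 188 mm) begins 65 mm behind the grasp point.
Start: joints at [1.168, 0.13, 1.488, -0, 1.523, -0.085], TCP at [0.187, 0.57, 0.219] pointing down, gripper open.
Joint ranges: [-2.96, 2.96], [-0.89, 2.26], [0.02, 2.5], [-1.34, 4.48], [0, 2.73], [-2.66, 2.66]. Speed limits (rad/s): [2.39, 2.39, 2.79, 3.14, 3.14, 3.14].

### API

Orientations are given as a rotation vector (axis times angle).
In Python, from plant import * gives the robot as it stands. The module is installed in compiled form; this text tells all that it offers.
- The arm moves only by the tool apply_moves, never from a script. Its argument "series" is a list of rows, each an object with "jaw": the gripper's target within -1 to 1 (shut at 1, half-way at 0, fully open at -1); "linear": the shift along the tool's x, y, z normalised to -1 to 1, where 1 is 0.6 m, a list of three; "roll": the turn about the tool's x normalised to -1 to 1, where 1 is 30 degrees. A call has 1 to 20 rows; each row is the pose to reach, as a shift and turn from the pose measured when the call began, along the tool's axes at that moment; what a row does not reach only later rows make up. A row lasts 1/8 s, in which the tool goes at most 62.5 mm and 10.7 degrees, less where a joint would pass 70% of its speed; a pose out of reach is approached as far as the arm can. A call with a number of a shift or a turn outside -1 to 1 is refused whole. A call with a gripper value outside its range is refused whole. The fingers move at their own pace and stop on an object; "force" is the grip in N (left out, the last holds). Time passes only in rows, so rows that repeat a pose let the fingers close. It gives the time, the measured TCP pose, the force and the opening at its end, in the units of the state.
- read_state(): the state, without advancing time (a new reading comes with each control period).
- read_camera(name): name is "scene" or "top"; returns a dict with "pixels" (420x560x3 uint8, blue, green, red), "intrinsics" (3x3 intrinsics, pixels), "D" ([k1, k2, p1, p2, k3] as OpenCV has them; the pictures are not rectified), "rvec" (rotation vector, rad) and "tvec" (3), from world to camera coordinates, as OpenCV has them. Camera axes: x right, y down, z forward; pixel columns grow to the right and rows downward; lengths in m; the calibration is good to about 2 mm. A picture is of the moment at which its call begins. There is no depth.
- close_job(): hands the job in, once; it reports no verdict.
The state is a dict: "t": time; "q": joint angles; "dq": joint speeds; "joint_torque": joint torques, N m; "tool_pos": TCP position; "orientation": TCP orientation; "force": force on the tool from outside, world axes, zero at the start; "wrist_torque": the same for the moment, N m; "opening": finger opening in m.
Only numpy, scipy, OpenCV 4.12 (cv2) and the standard library are available. Lean on these libraries where they do the work, as an engineer would, in place of code of your own. Each camera call takes 0.05 s, during which the arm holds its last target. There are 200 camera calls.

## Working session

There is one attempt and no reset: what is moved stays moved. The work goes in short steps, Python scripts to look and compute and a tool call to move; the robot and the scene stay as the last step left them, time stands still between calls to the robot, and variables do not carry over. Pictures are saved under pics/ and viewed, about 8 in all and at most 12, crops included, and the job is handed in when it is done.

Besides the shell and the picture viewer there is one more tool, called after "Request:" as name([rows], argument=value, ...), one row to a line, values as JSON. apply_moves: Moves the arm, as the interface text tells. Its arguments: {"type":"object","properties":{"series":{"type":"array"},"force":{"type":"number"}},"required":["series"]}

```bash
mkdir -p pics; cat > h.py <<'E'
from plant import *
import numpy as np, cv2
def cam(n):
    c=read_camera(n); c['K']=np.array(c['intrinsics'],float);c['D']=np.array(c['D'],float)
    c['R']=cv2.Rodrigues(np.array(c['rvec'],float))[0];c['t']=np.array(c['tvec'],float).ravel();return c
def ray(c,uv):
    p=cv2.undistortPoints(np.array(uv,float).reshape(-1,1,2),c['K'],c['D']).reshape(-1,2)
    d=np.c_[p,np.ones(len(p))]@c['R']; return -c['R'].T@c['t'],d
def plane(c,uv,z):
    o,d=ray(c,uv); return o+d*((z-o[2])/d[:,2])[:,None]
def proj(c,P):
    return cv2.projectPoints(np.array(P,float).reshape(-1,1,3),np.array(c['rvec'],float),np.array(c['tvec'],float),c['K'],c['D'])[0].reshape(-1,2)
E
python3 - <<'E'
from h import *
for n in('scene','top'):
    c=cam(n); cv2.imwrite(f'pics/{n}0.png',cv2.resize(c['pixels'],None,fx=1.4,fy=1.4,interpolation=cv2.INTER_CUBIC))
    print(n,-c['R'].T@c['t'],c['R'][2],c['K'][0,0])
s=read_state();print({k:np.round(v,3) for k,v in s.items()})
E
```

```text
scene [-0.48287192 -0.98658412  0.74569729] [ 0.65751927  0.63669747 -0.4028458 ] 424.6827460594331
top [ 0.36544147 -0.03367466  1.63983786] [ 0.06559378  0.00153589 -0.99784523] 434.11932218069603
{'t': np.float64(0.1), 'q': array([ 1.168,  0.131,  1.489,  0.   ,  1.523, -0.085]), 'dq': array([ 0.   , -0.002, -0.003,  0.001, -0.001,  0.001]), 'joint_torque': array([ 1.0000e-03, -5.6135e+01, -4.9309e+01,  7.7000e-02,  2.9000e-02,
       -0.0000e+00]), 'tool_pos': array([0.187, 0.569, 0.218]), 'orientation': array([ 0.248,  1.557, -0.251]), 'force': array([0.04 , 0.657, 0.574]), 'wrist_torque': array([ 0.035, -0.05 ,  0.005]), 'opening': np.float64(0.093)}
```

View pics/scene0.png

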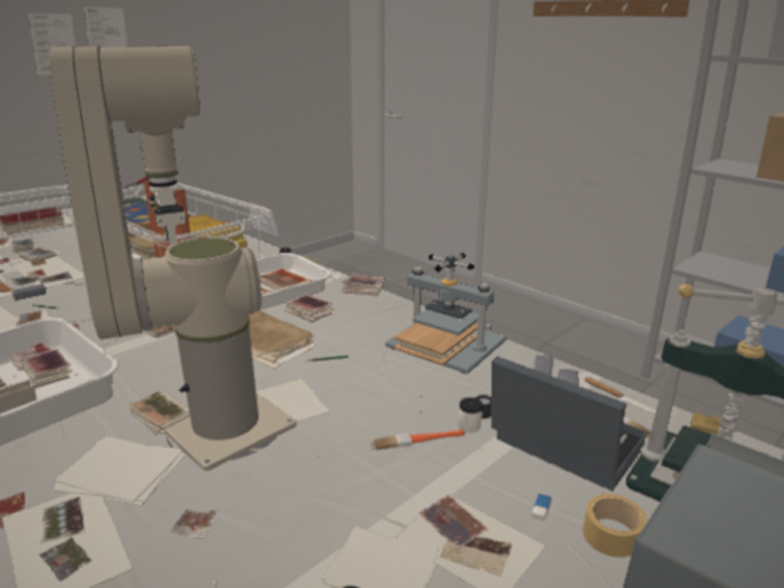

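View pics/top0.png

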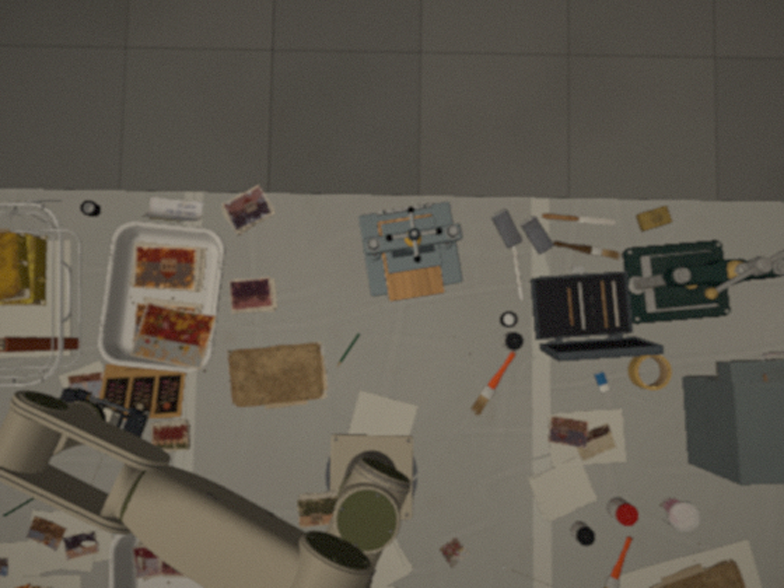

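The top view shows the press near (412,250) of the enlarged picture, slightly turned, with the pack's front end at about (415,283). The scene view shows the wheel at (450,262). Next, enlarged crops.

```bash
python3 - <<'E'
from h import *
c=cam('top');a=c['pixels'][138:222,245:345];a=cv2.resize(a,None,fx=7,fy=7,interpolation=cv2.INTER_CUBIC)
cv2.imwrite('pics/t1.png',cv2.convertScaleAbs(a,alpha=1.5))
c=cam('scene');a=c['pixels'][172:268,270:370];a=cv2.resize(a,None,fx=6,fy=6,interpolation=cv2.INTER_CUBIC)
cv2.imwrite('pics/s1.png',cv2.convertScaleAbs(a,alpha=1.5))
E
```

```text
(no output)
```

View pics/t1.png

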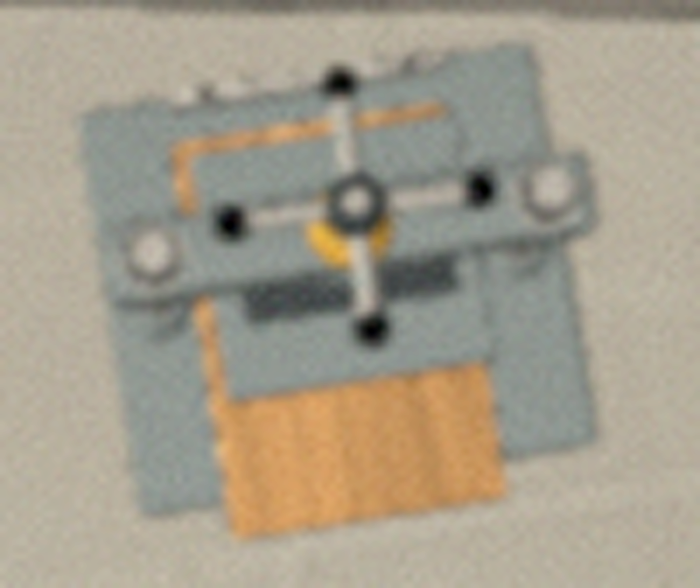

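View pics/s1.png

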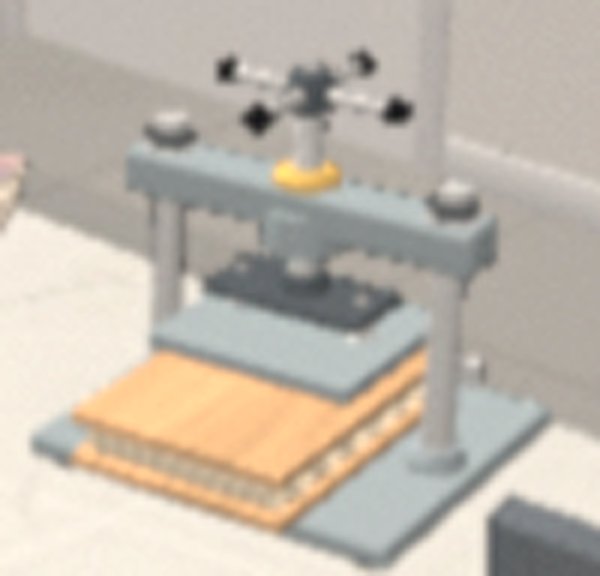

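The top crop shows:
- **Nuts:** (154,250) and (552,188).
- **Balls:** (340,82), (230,222), (372,328) and (480,188).
- **Pack top front corners:** (235,537) and (503,492).
- **Pack back-left corner:** (182,150).
- **Bed corners:** (145,515), (595,440), (85,112) and (525,45).

In the scene crop the balls are at (228,68), (363,63), (398,110) and (258,118).

```bash
cat >> h.py <<'E'
def tc(p): return (np.array(p,float)+.5)/7-.5+[245,138]
def sc(p): return (np.array(p,float)+.5)/6-.5+[270,172]
def tri(c1,p1,c2,p2):
    o1,d1=ray(c1,[p1]);o2,d2=ray(c2,[p2]);d1=d1[0];d2=d2[0]
    s=np.linalg.lstsq(np.c_[d1,-d2],o2-o1,rcond=None)[0];a=o1+s[0]*d1;b=o2+s[1]*d2;return (a+b)/2,np.linalg.norm(a-b)
E
python3 - <<'E'
from h import *
np.set_printoptions(precision=4,suppress=True)
t=cam('top');s=cam('scene')
N=plane(t,tc([[154,250],[552,188]]),.193);print('nuts',N,N.mean(0),np.linalg.norm(N[0]-N[1]))
v=N[0]-N[1];yaw=np.arctan2(-v[0],v[1]);print('yaw nuts',yaw)
B=plane(t,tc([[145,515],[595,440],[85,112],[525,45]]),.022);print('bed',B,B.mean(0))
for a,b in((0,1),(2,3)):v=B[a]-B[b];print(np.linalg.norm(v),np.arctan2(-v[0],v[1]))
for a,b in((2,0),(3,1)):v=B[a]-B[b];print(np.linalg.norm(v),np.arctan2(v[1],v[0]))
P=plane(t,tc([[235,537],[503,492],[182,150]]),.060);print('pack',P)
v=P[0]-P[1];print(np.linalg.norm(v),np.arctan2(-v[0],v[1]));v=P[2]-P[0];print(np.linalg.norm(v),np.arctan2(v[1],v[0]))
tb=tc([[340,82],[230,222],[372,328],[480,188]]);sb=sc([[363,63],[228,68],[258,118],[398,110]])
W=np.array([tri(t,a,s,b)[0] for a,b in zip(tb,sb)]);print('balls',W,W.mean(0),[tri(t,a,s,b)[1] for a,b in zip(tb,sb)])
# bed & pack in scene
print('bed scene',plane(s,sc([[378,568],[550,410],[32,440]]),.022))
print('pack scene',plane(s,sc([[75,415],[283,483]]),.060))
n1=tri(t,tc([154,250]),s,sc([170,122]));n2=tri(t,tc([552,188]),s,sc([453,192]));print(n1,n2)
E
```

```text
nuts [[ 0.592   0.0014  0.193 ]
 [ 0.6251 -0.1893  0.193 ]] [ 0.6085 -0.0939  0.193 ] 0.19358617933239775
yaw nuts 0.17199995308933017
bed [[ 0.4761  0.0079  0.022 ]
 [ 0.5202 -0.2319  0.022 ]
 [ 0.693   0.044   0.022 ]
 [ 0.7334 -0.1924  0.022 ]] [ 0.6057 -0.0931  0.022 ]
0.24378663441406231 0.1818110924831339
0.23989414721443186 0.16900908444645144
0.21990237076145772 0.16526661099079987
0.2168014060335837 0.18307557029266439
pack [[ 0.4628 -0.0402  0.06  ]
 [ 0.4886 -0.1795  0.06  ]
 [ 0.666  -0.0091  0.06  ]]
0.14169086791016877 0.1828991007231592
0.2055420930396144 0.1517614255095504
balls [[ 0.6661 -0.0855  0.2361]
 [ 0.5995 -0.0354  0.2363]
 [ 0.5509 -0.1021  0.2353]
 [ 0.617  -0.1514  0.2364]] [ 0.6084 -0.0936  0.236 ] [np.float64(0.0009337968972536511), np.float64(0.0016642545407819002), np.float64(0.0013640539798895044), np.float64(0.0007014963907802814)]
bed scene [[ 0.4997 -0.2465  0.022 ]
 [ 0.7267 -0.2013  0.022 ]
 [ 0.4683 -0.0036  0.022 ]]
pack scene [[ 0.458  -0.0504  0.06  ]
 [ 0.4826 -0.1898  0.06  ]]
(array([0.5915, 0.0017, 0.1939]), np.float64(0.0008355487966692159)) (array([ 0.6247, -0.189 ,  0.1945]), np.float64(0.000318413659208834))
```

```bash
cat >> h.py <<'E'
C=np.array([.6083,-.0937]);YAW=.172
def pw(x,y): # press->world
    return C+np.array([np.cos(YAW)*x-np.sin(YAW)*y,np.sin(YAW)*x+np.cos(YAW)*y])
def wp(p):
    d=np.array(p)[:2]-C;return np.array([np.cos(YAW)*d[0]+np.sin(YAW)*d[1],-np.sin(YAW)*d[0]+np.cos(YAW)*d[1]])
def st():
    s=read_state();R=cv2.Rodrigues(np.array(s['orientation'],float))[0];return s,R
def lin(xyz):
    s,R=st();return np.round(R.T@(np.array(xyz)-s['tool_pos'])/.6,4)
E
python3 - <<'E'
from h import *
s,R=st();print(R.round(3));y=R[:,1];print('tool y world yaw',np.arctan2(y[1],y[0]),'press y yaw',YAW+np.pi/2)
print(pw(-.18,.005),lin([*pw(-.18,.005),.2]))
E
```

```text
[[-0.     0.312  0.95 ]
 [-0.001  0.95  -0.312]
 [-1.    -0.001 -0.   ]]
tool y world yaw 1.2529939774387884 press y yaw 1.7427963267948965
[ 0.43010024 -0.11958135] [ 0.031  -0.965   0.7433]
```

Request:
apply_moves([
  {"jaw":1,"linear":[0.02,-0.965,0.743],"roll":-0.935},
  {"jaw":1,"linear":[0.02,-0.965,0.743],"roll":-0.935},
  {"jaw":1,"linear":[0.02,-0.965,0.743],"roll":-0.935},
  {"jaw":1,"linear":[0.02,-0.965,0.743],"roll":-0.935},
  {"jaw":1,"linear":[0.02,-0.965,0.743],"roll":-0.935},
  {"jaw":1,"linear":[0.02,-0.965,0.743],"roll":-0.935},
  {"jaw":1,"linear":[0.02,-0.965,0.743],"roll":-0.935},
  {"jaw":1,"linear":[0.02,-0.965,0.743],"roll":-0.935},
  {"jaw":1,"linear":[0.02,-0.965,0.743],"roll":-0.935},
  {"jaw":1,"linear":[0.02,-0.965,0.743],"roll":-0.935},
  {"jaw":1,"linear":[0.02,-0.965,0.743],"roll":-0.935},
  {"jaw":1,"linear":[0.02,-0.965,0.743],"roll":-0.935},
  {"jaw":1,"linear":[0.02,-0.965,0.743],"roll":-0.935},
  {"jaw":1,"linear":[0.02,-0.965,0.743],"roll":-0.935},
  {"jaw":1,"linear":[0.02,-0.965,0.743],"roll":-0.935},
  {"jaw":1,"linear":[0.02,-0.965,0.743],"roll":-0.935},
], force=20)

```text
t: 2.3
tool_pos: [0.43, -0.1186, 0.2068]
orientation: [-0.137, 1.566, 0.136]
force: [0.2, 0.6, -0.2]
opening: 0.0004
```

```bash
python3 - <<'E'
from h import *
s,R=st();y=R[:,1];print(s['t'],s['tool_pos'],s['q'].round(2) if hasattr(s['q'],'round') else s['q'],s['opening'],np.arctan2(y[1],y[0])-np.pi/2,s['force'])
print(R.round(3));print(lin([*pw(-.17,.005),.036]))
print('tool dirs: press x in tool',(R.T@[np.cos(YAW),np.sin(YAW),0]).round(4))
E
```

```text
2.3 [ 0.42996342 -0.11860935  0.2068287 ] [-0.38 -0.29  1.91 -0.    1.52 -2.13] 0.0004228176619583439 0.17339266328507463 [ 0.19233497  0.5972456  -0.19152687]
[[ 0.    -0.173  0.985]
 [-0.001  0.985  0.173]
 [-1.    -0.001  0.   ]]
[ 0.2847 -0.0014  0.0166]
tool dirs: press x in tool [ 1.0e-04 -1.4e-03  1.0e+00]
```

Request:
apply_moves([
  {"jaw":1,"linear":[0.1,-0.001,0.016],"roll":0},
  {"jaw":1,"linear":[0.2,-0.001,0.016],"roll":0},
  {"jaw":1,"linear":[0.26,-0.001,0.016],"roll":0},
  {"jaw":1,"linear":[0.285,-0.001,0.016],"roll":0},
  {"jaw":1,"linear":[0.285,-0.001,0.016],"roll":0},
  {"jaw":1,"linear":[0.285,-0.001,0.03],"roll":0},
  {"jaw":1,"linear":[0.285,-0.001,0.04],"roll":0},
  {"jaw":1,"linear":[0.285,-0.001,0.05],"roll":0},
  {"jaw":1,"linear":[0.285,-0.001,0.056],"roll":0},
  {"jaw":1,"linear":[0.285,-0.001,0.062],"roll":0},
  {"jaw":1,"linear":[0.285,-0.001,0.067],"roll":0},
  {"jaw":1,"linear":[0.285,-0.001,0.072],"roll":0},
  {"jaw":1,"linear":[0.285,-0.001,0.077],"roll":0},
  {"jaw":1,"linear":[0.285,-0.001,0.082],"roll":0},
  {"jaw":1,"linear":[0.285,-0.001,0.085],"roll":0},
])

```text
t: 4.18
tool_pos: [0.4789, -0.1107, 0.0356]
orientation: [-0.137, 1.57, 0.136]
force: [-9.1, -1.7, 7.0]
opening: 0.0004
```

```bash
python3 - <<'E'
from h import *
s,R=st();print(s['t'],s['tool_pos'],wp(s['tool_pos']),s['force'])
E
```

```text
4.175 [ 0.4789496  -0.11074188  0.03563038] [-0.13035854  0.00534831] [-9.05745107 -1.73988789  6.98867298]
```

Request:
apply_moves([
  {"jaw":1,"linear":[0,0,0.005],"roll":0},
  {"jaw":1,"linear":[0,0,0.009],"roll":0},
  {"jaw":1,"linear":[0,0,0.012],"roll":0},
  {"jaw":1,"linear":[0,0,0.015],"roll":0},
  {"jaw":1,"linear":[0,0,0.015],"roll":0},
])

```text
t: 4.8
tool_pos: [0.4866, -0.1094, 0.0354]
orientation: [-0.137, 1.573, 0.136]
force: [-6.3, -1.3, 6.1]
opening: 0.0006
```

```bash
python3 - <<'E'
from h import *
s,R=st();print(s['t'],wp(s['tool_pos']),s['force'])
c=cam('top');a=c['pixels'][138:222,245:345];a=cv2.resize(a,None,fx=7,fy=7,interpolation=cv2.INTER_CUBIC)
cv2.imwrite('pics/t2.png',cv2.convertScaleAbs(a,alpha=1.5))
c=cam('scene');a=c['pixels'][172:268,270:370];a=cv2.resize(a,None,fx=6,fy=6,interpolation=cv2.INTER_CUBIC)
cv2.imwrite('pics/s2.png',cv2.convertScaleAbs(a,alpha=1.5))
E
```

```text
4.8 [-0.12257327  0.00536225] [-6.31993747 -1.25136443  6.12664767]
```

View pics/t2.png

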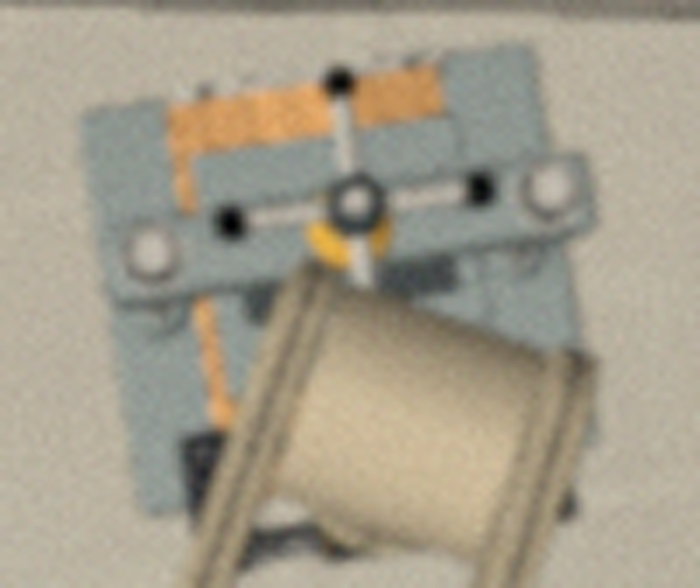

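The pack's back edge has moved to about (168,106)–(440,66), near the stop. The force is still sliding friction only, so I'll push on in small steps.

Request:
apply_moves([
  {"jaw":1,"linear":[0,0,0.004],"roll":0},
  {"jaw":1,"linear":[0,0,0.006],"roll":0},
  {"jaw":1,"linear":[0,0,0.006],"roll":0},
])

```text
t: 5.28
tool_pos: [0.4888, -0.109, 0.0352]
orientation: [-0.137, 1.576, 0.136]
force: [-7.4, -0.6, 6.0]
opening: 0.0003
```

```bash
python3 - <<'E'
from h import *
s,R=st();print(s['t'],wp(s['tool_pos']),s['force'],s['wrist_torque'])
E
```

```text
5.275 [-0.12033692  0.00534717] [-7.39731391 -0.56448103  5.98282377] [-0.20200501  1.30479804  0.00261228]
```

Request:
apply_moves([
  {"jaw":1,"linear":[0,0,0.004],"roll":0},
  {"jaw":1,"linear":[0,0,0.006],"roll":0},
  {"jaw":1,"linear":[0,0,0.006],"roll":0},
])

```text
t: 5.65
tool_pos: [0.4888, -0.109, 0.0351]
orientation: [-0.136, 1.584, 0.136]
force: [-21.9, -4.0, 18.3]
opening: 0.0007
```

Request:
apply_moves([
  {"jaw":1,"linear":[0,0,0.004],"roll":0},
  {"jaw":1,"linear":[0,0,0.006],"roll":0},
  {"jaw":1,"linear":[0,0,0.006],"roll":0},
])

```text
t: 6.02
tool_pos: [0.4886, -0.1091, 0.0349]
orientation: [-0.136, 1.592, 0.136]
force: [-22.0, -3.4, 19.7]
opening: 0.0007
```

Request:
apply_moves([
  {"jaw":1,"linear":[0,0,-0.02],"roll":0},
  {"jaw":1,"linear":[0,0,-0.08],"roll":0},
  {"jaw":1,"linear":[0,0,-0.15],"roll":0},
  {"jaw":1,"linear":[-0.1,0,-0.2],"roll":0},
  {"jaw":1,"linear":[-0.2,0,-0.2],"roll":0},
  {"jaw":1,"linear":[-0.3,0,-0.2],"roll":0},
  {"jaw":1,"linear":[-0.4,0,-0.2],"roll":0},
  {"jaw":1,"linear":[-0.4,0,-0.2],"roll":0},
  {"jaw":1,"linear":[-0.4,0,-0.2],"roll":0},
])

```text
t: 7.15
tool_pos: [0.3764, -0.1291, 0.2773]
orientation: [-0.136, 1.592, 0.136]
force: [-1.0, -0.3, 0.0]
opening: 0.0004
```

```bash
python3 - <<'E'
from h import *
s,R=st();print(s['t'],s['tool_pos'],wp(s['tool_pos']),s['force'],R.round(3))
c=cam('top');a=c['pixels'][138:222,245:345];a=cv2.resize(a,None,fx=7,fy=7,interpolation=cv2.INTER_CUBIC)
cv2.imwrite('pics/t3.png',cv2.convertScaleAbs(a,alpha=1.5))
c=cam('scene');a=c['pixels'][172:268,270:370];a=cv2.resize(a,None,fx=6,fy=6,interpolation=cv2.INTER_CUBIC)
cv2.imwrite('pics/s3.png',cv2.convertScaleAbs(a,alpha=1.5))
E
```

```text
7.15 [ 0.376416   -0.12912834  0.27732666] [-0.23452609  0.00478211] [-0.95109648 -0.29359997  0.0010788 ] [[-0.025 -0.172  0.985]
 [-0.002  0.985  0.172]
 [-1.     0.002 -0.025]]
```

View pics/t3.png

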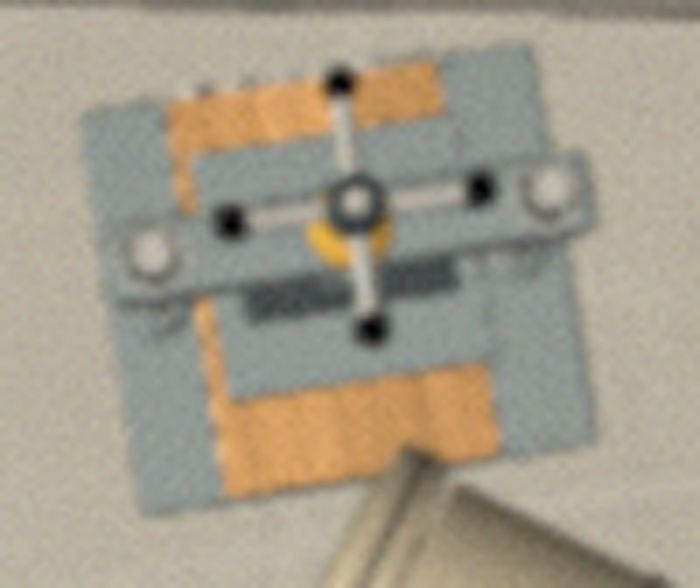

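The pack now lies parallel to the bed, with top corners at (168,102), (440,62), (225,497) and (498,453). I'll compute its pose in the press frame.

```bash
python3 - <<'E'
from h import *
np.set_printoptions(precision=4,suppress=True)
t=cam('top')
P=plane(t,tc([[168,102],[440,62],[225,497],[498,453]]),.060);Q=np.array([wp(p) for p in P]);print(Q,Q.mean(0))
B=plane(t,tc([[145,515],[595,440],[85,112],[525,45]]),.022);print(np.array([wp(p) for p in B]))
# wood mask min-area check: left edge and front edge by line fits
hsv=cv2.cvtColor(t['pixels'],cv2.COLOR_BGR2HSV);m=(cv2.inRange(hsv,(8,90,60),(22,255,255)));m[:138]=0;m[222:]=0;m[:,:255]=0;m[:,345:]=0
ys,xs=np.nonzero(m);W=np.array([wp(p) for p in plane(t,np.c_[xs,ys],.060)])
for lo,hi in((-.06,-.04),(-.04,-.02),(0,.02),(.02,.04),(.04,.06)):
    k=(W[:,1]>lo)&(W[:,1]<hi);print(lo,W[k,0].min(),W[k,0].max())
for lo,hi in((-.1,-.08),(-.08,-.06),(-.06,-.02),(.06,.08),(.08,.1)):
    k=(W[:,0]>lo)&(W[:,0]<hi);print(lo,W[k,1].min(),W[k,1].max())
# lin target over wheel
s,R=st();print(lin([*C,.3]),R.T@[1,0,0],R.T@[0,1,0])
E
```

```text
[[ 0.0976  0.0768]
 [ 0.0964 -0.0679]
 [-0.1128  0.0795]
 [-0.1121 -0.0648]] [-0.0077  0.0059]
[[-0.1129  0.1227]
 [-0.1105 -0.1211]
 [ 0.107   0.1212]
 [ 0.1063 -0.1187]]
-0.06 -0.11317300290324761 0.09743940955482998
-0.04 -0.11034011998991651 0.09661711120011407
0 -0.11326116078746314 0.09750954181999458
0.02 -0.11347928360081624 0.09783022654165005
0.04 -0.11291303812430234 0.09815076130164667
-0.1 -0.06532256220985469 0.07892785593825069
-0.08 -0.06466628151644918 0.07855486655059402
-0.06 0.07094964093787472 0.07894746317954296
0.06 -0.06360984133930603 0.07859209320246072
0.08 -0.06539536133679655 0.07744650163558382
[-0.0512 -0.009   0.3907] [-0.0283 -0.1723  0.9846] [-0.0008  0.985   0.1723]
```

The pack is against the stop: measured back edge +97, with the bed edges reading about 3 mm low as well. It is square within about 0.01 rad and about 6 mm left of the middle. Now the wheel: the tip goes down midway between two spokes.

```bash
cat >> h.py <<'E'
def circ(a,r=.042): return C+r*np.array([np.cos(a),np.sin(a)])
def arc(a0,angs,z,r=.042):
    for a in angs: print(round(a,3),lin([*circ(a,r),z]).tolist())
E
python3 - <<'E'
from h import *
a=.146+np.pi/4-np.pi;print(a,circ(a),lin([*circ(a),.31]),lin([*circ(a),.204]))
E
```

```text
-2.210194490192345 [ 0.58323807 -0.12740311] [-0.0666 -0.0571  0.3394] [ 0.11   -0.0578  0.3444]
```

Request:
apply_moves([
  {"jaw":1,"linear":[-0.066,-0.01,0],"roll":0},
  {"jaw":1,"linear":[-0.066,-0.057,0.1],"roll":0},
  {"jaw":1,"linear":[-0.066,-0.057,0.2],"roll":0},
  {"jaw":1,"linear":[-0.066,-0.057,0.3],"roll":0},
  {"jaw":1,"linear":[-0.066,-0.057,0.34],"roll":0},
  {"jaw":1,"linear":[-0.066,-0.057,0.34],"roll":0},
  {"jaw":1,"linear":[-0.066,-0.057,0.34],"roll":0},
])

```text
t: 8.18
tool_pos: [0.5826, -0.1274, 0.3087]
orientation: [-0.135, 1.597, 0.138]
force: [-0.1, 0.1, 0.7]
opening: 0.0003
```

```bash
python3 - <<'E'
from h import *
s,R=st();a=-2.21;print(s['t'],s['tool_pos'],s['force'],lin([*circ(a),.204]))
c=cam('top');a=c['pixels'][138:222,245:345];a=cv2.resize(a,None,fx=7,fy=7,interpolation=cv2.INTER_CUBIC)
c2=cam('scene');b=c2['pixels'][162:252,270:370];b=cv2.resize(b,None,fx=5,fy=5,interpolation=cv2.INTER_CUBIC)
cv2.imwrite('pics/s4.png',cv2.convertScaleAbs(b,alpha=1.5))
E
```

```text
8.175 [ 0.58262297 -0.1273643   0.3086575 ] [-0.05223327  0.0997014   0.66200661] [ 0.1743 -0.0011  0.0062]
```

View pics/s4.png

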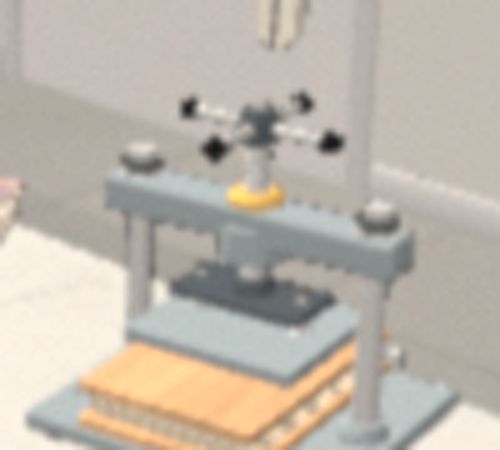

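The shut fingers are at (282,20), above the gap between spokes; the wheel is clear. Descending.

Request:
apply_moves([
  {"jaw":1,"linear":[0.06,-0.001,0.004],"roll":0},
  {"jaw":1,"linear":[0.12,-0.001,0.005],"roll":0},
  {"jaw":1,"linear":[0.16,-0.001,0.006],"roll":0},
  {"jaw":1,"linear":[0.174,-0.001,0.006],"roll":0},
  {"jaw":1,"linear":[0.174,-0.001,0.006],"roll":0},
  {"jaw":1,"linear":[0.174,-0.001,0.006],"roll":0},
])

```text
t: 9.02
tool_pos: [0.584, -0.128, 0.2072]
orientation: [-0.135, 1.592, 0.136]
force: [-0.4, 0.1, -0.4]
opening: 0.0003
```

```bash
python3 - <<'E'
from h import *
s,R=st();print(s['t'],s['tool_pos'],s['force'])
a0=-2.21;arc(a0,a0-np.arange(1,21)*.1,.203)
E
```

```text
9.025 [ 0.58403808 -0.12804253  0.20718522] [-0.35893178  0.12087042 -0.37494653]
-2.31 [0.0071, 0.0066, -0.0055]
-2.41 [0.0073, 0.0123, -0.0095]
-2.51 [0.0074, 0.0184, -0.0129]
-2.61 [0.0075, 0.0248, -0.0157]
-2.71 [0.0075, 0.0315, -0.0178]
-2.81 [0.0076, 0.0383, -0.0193]
-2.91 [0.0076, 0.0453, -0.02]
-3.01 [0.0076, 0.0523, -0.0201]
-3.11 [0.0076, 0.0593, -0.0195]
-3.21 [0.0076, 0.0661, -0.0181]
-3.31 [0.0076, 0.0728, -0.0161]
-3.41 [0.0075, 0.0793, -0.0135]
-3.51 [0.0075, 0.0855, -0.0102]
-3.61 [0.0074, 0.0913, -0.0063]
-3.71 [0.0073, 0.0967, -0.0018]
-3.81 [0.0072, 0.1016, 0.0031]
-3.91 [0.0071, 0.106, 0.0086]
-4.01 [0.0069, 0.1098, 0.0144]
-4.11 [0.0068, 0.1131, 0.0206]
-4.21 [0.0066, 0.1157, 0.0271]
```

Request:
apply_moves([
  {"jaw":1,"linear":[0.007,0.0066,-0.0055],"roll":0},
  {"jaw":1,"linear":[0.0073,0.0123,-0.0095],"roll":0},
  {"jaw":1,"linear":[0.0074,0.0184,-0.0129],"roll":0},
  {"jaw":1,"linear":[0.0075,0.0248,-0.0157],"roll":0},
  {"jaw":1,"linear":[0.0075,0.0315,-0.0178],"roll":0},
  {"jaw":1,"linear":[0.0076,0.0383,-0.0193],"roll":0},
  {"jaw":1,"linear":[0.0076,0.0453,-0.02],"roll":0},
  {"jaw":1,"linear":[0.0076,0.0523,-0.0201],"roll":0},
  {"jaw":1,"linear":[0.0076,0.0593,-0.0195],"roll":0},
  {"jaw":1,"linear":[0.0076,0.0661,-0.0181],"roll":0},
  {"jaw":1,"linear":[0.0076,0.0728,-0.0161],"roll":0},
  {"jaw":1,"linear":[0.0075,0.0793,-0.0135],"roll":0},
  {"jaw":1,"linear":[0.0075,0.0855,-0.0102],"roll":0},
  {"jaw":1,"linear":[0.0074,0.0913,-0.0063],"roll":0},
  {"jaw":1,"linear":[0.0073,0.0967,-0.0018],"roll":0},
  {"jaw":1,"linear":[0.0072,0.1016,0.0031],"roll":0},
  {"jaw":1,"linear":[0.0071,0.106,0.0086],"roll":0},
  {"jaw":1,"linear":[0.0069,0.1098,0.0144],"roll":0},
  {"jaw":1,"linear":[0.0068,0.1131,0.0206],"roll":0},
  {"jaw":1,"linear":[0.0066,0.1157,0.0271],"roll":0},
])

```text
t: 11.52
tool_pos: [0.588, -0.0583, 0.2025]
orientation: [-0.136, 1.594, 0.134]
force: [-2.7, -5.2, -1.7]
opening: 0.0005
```

```bash
cat >> h.py <<'E'
def rep():
    s,R=st();d=s['tool_pos'][:2]-C;a=np.arctan2(d[1],d[0]);a=a if a<-1.9 and a>-3.2 else a-2*np.pi
    f=s['force'][:2];tau=np.cross(d,f) # reaction torque on the tool (ccw +)
    print('t',round(s['t'],2),'ang',round(a,3),'r',np.hypot(*d).round(4),'z',s['tool_pos'][2].round(4),'F',s['force'].round(1),'tau',round(float(tau),3));return a
E
python3 - <<'E'
from h import *
a=rep();arc(a,-4.21-np.arange(1,9)*.1,.203)
c2=cam('scene');b=c2['pixels'][162:252,270:370];b=cv2.resize(b,None,fx=5,fy=5,interpolation=cv2.INTER_CUBIC)
cv2.imwrite('pics/s5.png',cv2.convertScaleAbs(b,alpha=1.5))
E
```

```text
t 11.53 ang -4.192 r 0.0409 z 0.2025 F [-2.7 -5.2 -1.7] tau 0.203
-4.31 [-0.001, 0.0042, 0.0072]
-4.41 [-0.0012, 0.0054, 0.0141]
-4.51 [-0.0013, 0.006, 0.0211]
-4.61 [-0.0015, 0.0059, 0.0281]
-4.71 [-0.0017, 0.005, 0.035]
-4.81 [-0.0019, 0.0035, 0.0418]
-4.91 [-0.0021, 0.0013, 0.0485]
-5.01 [-0.0023, -0.0015, 0.0549]
```

View pics/s5.png

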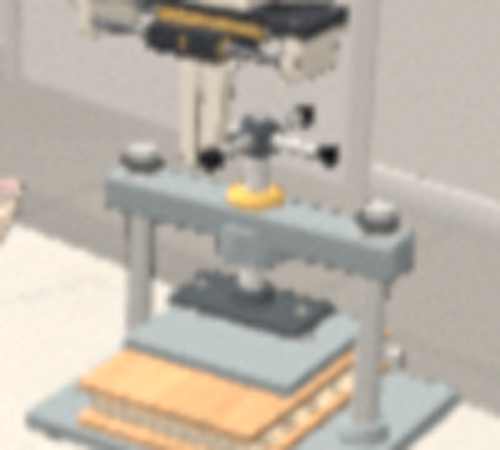

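The platen has sunk and is still above the pack. Visible balls are at (303,115), (326,155) and (208,158). I'll compute the wheel's angle and height from these.

```bash
cat >> h.py <<'E'
def s5(p): return (np.array(p,float)+.5)/5-.5+[270,162]
from scipy.optimize import least_squares
def wheel(c,px,ks,a0):
    # ks: index of ball in units of 90 deg ccw from spoke at angle a
    f=lambda v:(proj(c,[[*(C+.058*np.array([np.cos(v[1]+k*np.pi/2),np.sin(v[1]+k*np.pi/2)])),v[0]] for k in ks])-px).ravel()
    r=least_squares(f,[.23,a0],x_scale=[.01,.3]);return r.x,np.abs(r.fun).max()
E
python3 - <<'E'
from h import *
s=cam('scene')
# k=0: back ball(start .146), 1: left, 2: front, 3: right
px=sc([[363,63],[228,68],[258,118],[398,110]]);print('start',wheel(s,px,[0,1,2,3],.146))
for a0 in (0,-.4,.4):
    print('now',wheel(s,s5([[303,115],[326,155],[208,158]]),[0,3,2],a0))
E
```

```text
start (array([0.23614204, 0.14927811]), np.float64(0.2941510566696479))
now (array([0.22738708, 0.08330185]), np.float64(0.3602224867065047))
now (array([0.22738708, 0.08330185]), np.float64(0.3602224287147351))
now (array([0.22738708, 0.08330185]), np.float64(0.3602223978179495))
```

Request:
apply_moves([
  {"jaw":1,"linear":[-0.001,0.0042,0.0072],"roll":0},
  {"jaw":1,"linear":[-0.0012,0.0054,0.0141],"roll":0},
  {"jaw":1,"linear":[-0.0013,0.006,0.0211],"roll":0},
  {"jaw":1,"linear":[-0.0015,0.0059,0.0281],"roll":0},
  {"jaw":1,"linear":[-0.0017,0.005,0.035],"roll":0},
  {"jaw":1,"linear":[-0.0019,0.0035,0.0418],"roll":0},
  {"jaw":1,"linear":[-0.0021,0.0013,0.0485],"roll":0},
  {"jaw":1,"linear":[-0.0023,-0.0015,0.0549],"roll":0},
])

```text
t: 12.62
tool_pos: [0.6211, -0.052, 0.2032]
orientation: [-0.135, 1.593, 0.136]
force: [-4.7, 0.8, -1.3]
opening: 0.0004
```

```bash
python3 - <<'E'
from h import *
a=rep();arc(a,-5.01-np.arange(1,5)*.1,.202)
E
```

```text
t 12.62 ang -5.01 r 0.0436 z 0.2032 F [-4.7  0.8 -1.3] tau 0.205
-5.11 [0.0019, -0.0059, 0.0049]
-5.21 [0.0018, -0.01, 0.0106]
-5.31 [0.0016, -0.0146, 0.0159]
-5.41 [0.0015, -0.0197, 0.0206]
```

Request:
apply_moves([
  {"jaw":1,"linear":[0.0019,-0.0059,0.0049],"roll":0},
  {"jaw":1,"linear":[0.0018,-0.01,0.0106],"roll":0},
])

```text
t: 12.88
tool_pos: [0.6288, -0.057, 0.2022]
orientation: [-0.135, 1.592, 0.136]
force: [-3.3, 1.6, 0.8]
opening: 0.0003
```

```bash
python3 - <<'E'
from h import *
a=rep();arc(a,-5.21-np.arange(1,3)*.1,.202)
E
```

```text
t 12.88 ang -5.222 r 0.0421 z 0.2022 F [-3.3  1.6  0.8] tau 0.154
-5.31 [0.0002, -0.0042, 0.0045]
-5.41 [0.0, -0.0093, 0.0093]
```

Request:
apply_moves([
  {"jaw":1,"linear":[0.0002,-0.0042,0.0045],"roll":0},
  {"jaw":1,"linear":[0.0,-0.0093,0.0093],"roll":0},
])

```text
t: 13.12
tool_pos: [0.6356, -0.0616, 0.2021]
orientation: [-0.135, 1.592, 0.137]
force: [-2.8, 2.1, -1.1]
opening: 0.0003
```

```bash
python3 - <<'E'
from h import *
a=rep();arc(a,-5.41-np.arange(1,3)*.1,.202)
c2=cam('scene');b=c2['pixels'][162:252,270:370];b=cv2.resize(b,None,fx=5,fy=5,interpolation=cv2.INTER_CUBIC)
cv2.imwrite('pics/s6.png',cv2.convertScaleAbs(b,alpha=1.5))
E
```

```text
t 13.12 ang -5.417 r 0.0422 z 0.2021 F [-2.8  2.1 -1.1] tau 0.145
-5.51 [0.0001, -0.0054, 0.0037]
-5.61 [-0.0, -0.0113, 0.0074]
```

View pics/s6.png

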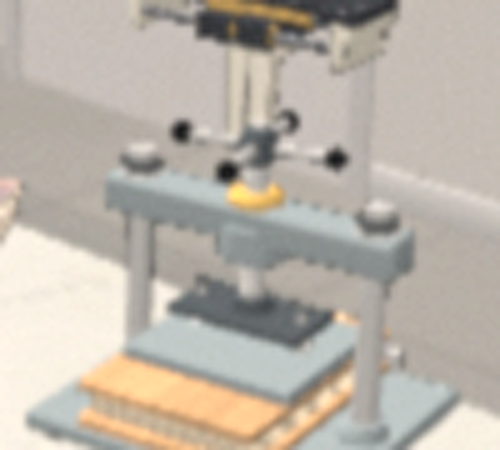

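The platen is now only a little above the pack. Balls are at (182,131), (290,121), (337,158) and (228,172).

```bash
python3 - <<'E'
from h import *
s=cam('scene')
print(wheel(s,s5([[182,131],[290,121],[337,158],[228,172]]),[1,0,3,2],.4))
E
```

```text
(array([0.22058168, 0.32192769]), np.float64(0.5071800236538593))
```

Request:
apply_moves([
  {"jaw":1,"linear":[0.0001,-0.0054,0.0037],"roll":0},
  {"jaw":1,"linear":[0.0,-0.0113,0.0074],"roll":0},
])

```text
t: 13.48
tool_pos: [0.6416, -0.0677, 0.202]
orientation: [-0.135, 1.591, 0.136]
force: [-2.5, 3.3, -1.5]
opening: 0.0008
```

```bash
python3 - <<'E'
from h import *
a=rep();arc(a,-5.61-np.arange(1,3)*.1,.201)
E
```

```text
t 13.47 ang -5.62 r 0.0422 z 0.202 F [-2.5  3.3 -1.5] tau 0.174
-5.71 [0.0016, -0.0059, 0.0024]
-5.81 [0.0015, -0.0125, 0.0048]
```

Request:
apply_moves([
  {"jaw":1,"linear":[0.0006,-0.0059,0.0024],"roll":0},
  {"jaw":1,"linear":[0.0006,-0.0125,0.0048],"roll":0},
])

```text
t: 13.72
tool_pos: [0.6453, -0.0739, 0.2012]
orientation: [-0.134, 1.593, 0.138]
force: [-4.3, 7.5, -0.9]
opening: 0.0006
```

```bash
python3 - <<'E'
from h import *
a=rep();arc(a,-5.81-np.arange(1,3)*.1,.201)
E
```

```text
t 13.72 ang -5.793 r 0.0419 z 0.2012 F [-4.3  7.5 -0.9] tau 0.36
-5.91 [0.0002, -0.0079, 0.0022]
-6.01 [0.0002, -0.0148, 0.0032]
```

Torque doubled, which suggests the platen has met the pack. Picture to verify.

```bash
python3 - <<'E'
from h import *
c2=cam('scene');b=c2['pixels'][162:252,270:370];b=cv2.resize(b,None,fx=5,fy=5,interpolation=cv2.INTER_CUBIC)
cv2.imwrite('pics/s7.png',cv2.convertScaleAbs(b,alpha=1.5))
E
```

```text
(no output)
```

View pics/s7.png

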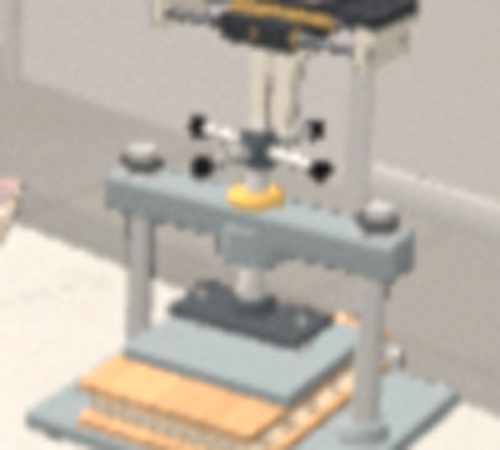

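The platen hasn't moved since the previous picture (corner at about (285,398) in both), so it rests on the pack. Balls are now at (199,126), (314,129), (320,170) and (203,166).

```bash
python3 - <<'E'
from h import *
s=cam('scene')
print(wheel(s,s5([[199,126],[314,129],[320,170],[203,166]]),[1,0,3,2],0))
# image difference: platen region motion between stored crops
import cv2
g=[cv2.imread(f'pics/{n}.png',0).astype(np.float32)[300:400,120:330] for n in('s4','s5','s6','s7')]
for i in(0,1,2):
    print(cv2.phaseCorrelate(g[i],g[i+1]))
for b in [cv2.imread(f'pics/{n}.png',0).astype(np.float32)[272:350,170:335] for n in('s5','s6','s7')]: pass
h=[cv2.imread(f'pics/{n}.png',0).astype(np.float32)[265:350,165:340] for n in('s4','s5','s6','s7')]
for i in(0,1,2): print('bar',cv2.phaseCorrelate(h[i],h[i+1],cv2.createHanningWindow(h[0].shape[::-1],cv2.CV_32F)))
a=rep();arc(a,[-5.91,-6.01,-6.11,-6.21,-6.31],.200)
E
```

```text
(array([ 0.21887617, -0.0432036 ]), np.float64(0.47277124298597073))
((-0.2230165831068831, 0.27798955086005606), 0.4703873715577302)
((0.0627945095582163, 0.20038895981344496), 0.487115939811424)
((0.027877761175176374, 0.18312388003835878), 0.7558384061742712)
bar ((-0.04536801146404912, 9.962684842814866), 0.45705224166681735)
bar ((0.009707744339465307, 9.854800592278849), 0.4044654005545157)
bar ((-0.24711850197674323, 4.534707964334835), 0.22374594076180163)
t 13.82 ang -5.804 r 0.042 z 0.2011 F [-3.3  4.4 -1.1] tau 0.228
-5.91 [0.0018, -0.0072, 0.0019]
-6.01 [0.0017, -0.0141, 0.003]
-6.11 [0.0017, -0.0211, 0.0033]
-6.21 [0.0016, -0.0281, 0.003]
-6.31 [0.0016, -0.035, 0.0019]
```

```bash
cat > bar.py <<'E'
from h import *
def pos(img,tpl):
    r=cv2.matchTemplate(img,tpl,cv2.TM_CCOEFF_NORMED);_,v,_,(x,y)=cv2.minMaxLoc(r)
    c=r[y-1:y+2,x];return x,y+.5*(c[0]-c[2])/(c[0]-2*c[1]+c[2]),v
def run(names):
    T=cv2.imread('pics/s4.png')
    for nm,(y0,y1,x0,x1) in {'bar':(268,330,165,340),'platen':(345,392,180,355)}.items():
        for n in names:
            I=cv2.imread(f'pics/{n}.png')[y0-6:y1+50,x0-6:x1+6];x,y,v=pos(I,T[y0:y1,x0:x1]);print(nm,n,x-6,round(y-6,2),round(v,3))
E
python3 -c "
from bar import *
run(['s4','s5','s6','s7'])
s=cam('scene');z=[.09,.08];p=proj(s,[[*C,.09],[*C,.08]]);print('px per mm (x5)',(p[1]-p[0])[1]/10*5)"
```

```text
bar s4 0 0.01 1.0
bar s5 1 10.57 0.984
bar s6 0 19.16 0.96
bar s7 0 21.64 0.956
platen s4 0 -0.0 1.0
platen s5 -4 9.0 0.855
platen s6 6 21.12 0.814
platen s7 5 22.29 0.831
px per mm (x5) 1.2370285787525006
```

```bash
cat >> bar.py <<'E'
def edge(names):
    for n in names:
        I=cv2.cvtColor(cv2.imread(f'pics/{n}.png'),cv2.COLOR_BGR2HSV)[...,1].astype(float)
        out=[]
        for x in range(150,260,5):
            col=I[320:420,x-2:x+3].mean(1);k=np.nonzero((col[:-1]<90)&(col[1:]>=90))[0]
            if len(k): i=k[0];out.append(320+i+(90-col[i])/(col[i+1]-col[i])-.36*(x-200))
        print('edge',n,np.median(out).round(2),np.std(out).round(2),len(out))
E
python3 -c "
from bar import *
edge(['s4','s5','s6','s7'])"
```

```text
edge s4 361.99 1.75 22
edge s5 372.26 1.6 22
edge s6 381.1 1.5 22
edge s7 382.47 1.57 22
```

Request:
apply_moves([
  {"jaw":1,"linear":[0.0018,-0.0072,0.0019],"roll":0},
  {"jaw":1,"linear":[0.0017,-0.0141,0.003],"roll":0},
  {"jaw":1,"linear":[0.0017,-0.0211,0.0033],"roll":0},
  {"jaw":1,"linear":[0.0016,-0.0281,0.003],"roll":0},
  {"jaw":1,"linear":[0.0016,-0.035,0.0019],"roll":0},
])

```text
t: 14.5
tool_pos: [0.6504, -0.0936, 0.1995]
orientation: [-0.133, 1.592, 0.14]
force: [-0.9, 7.5, -2.2]
opening: 0.0006
```

```bash
python3 - <<'E'
from bar import *
c2=cam('scene');b=c2['pixels'][162:252,270:370];b=cv2.resize(b,None,fx=5,fy=5,interpolation=cv2.INTER_CUBIC)
cv2.imwrite('pics/s8.png',cv2.convertScaleAbs(b,alpha=1.5))
run(['s7','s8']);edge(['s7','s8'])
a=rep();arc(a,[-6.41,-6.51,-6.61,-6.71,-6.81],.200)
E
```

```text
bar s7 0 21.64 0.956
bar s8 -1 24.94 0.948
platen s7 5 22.29 0.831
platen s8 5 22.28 0.831
edge s7 382.47 1.57 22
edge s8 382.26 1.53 22
t 14.55 ang -6.296 r 0.0423 z 0.1996 F [ 0.9  5.1 -2.4] tau 0.215
-6.41 [-0.0007, -0.0076, -0.0024]
-6.51 [-0.0007, -0.0142, -0.0048]
-6.61 [-0.0007, -0.0205, -0.0078]
-6.71 [-0.0006, -0.0265, -0.0115]
-6.81 [-0.0005, -0.032, -0.0157]
```

The platen is stationary while the screw goes on: contact came at about 3.2 rad of turning and it is now about 3.86. Aiming for about 4.35.

Request:
apply_moves([
  {"jaw":1,"linear":[-0.0007,-0.0076,-0.0024],"roll":0},
  {"jaw":1,"linear":[-0.0007,-0.0142,-0.0048],"roll":0},
  {"jaw":1,"linear":[-0.0007,-0.0205,-0.0078],"roll":0},
  {"jaw":1,"linear":[-0.0006,-0.0265,-0.0115],"roll":0},
])

```text
t: 15.05
tool_pos: [0.6472, -0.1099, 0.1996]
orientation: [-0.133, 1.59, 0.141]
force: [1.5, 6.8, -3.5]
opening: 0.0004
```

```bash
python3 - <<'E'
from bar import *
c2=cam('scene');b=c2['pixels'][162:252,270:370];b=cv2.resize(b,None,fx=5,fy=5,interpolation=cv2.INTER_CUBIC)
cv2.imwrite('pics/s9.png',cv2.convertScaleAbs(b,alpha=1.5))
run(['s8','s9']);edge(['s8','s9'])
a=rep();arc(a,[-6.81,-6.91],.200)
E
```

```text
bar s8 -1 24.94 0.948
bar s9 -1 27.22 0.942
platen s8 5 22.28 0.831
platen s9 5 22.26 0.83
edge s8 382.26 1.53 22
edge s9 382.27 1.5 22
t 15.1 ang -6.694 r 0.0424 z 0.1997 F [ 2.2  6.1 -2.7] tau 0.273
-6.81 [-0.0004, -0.0061, -0.0054]
-6.91 [-0.0003, -0.0113, -0.0101]
```

View pics/s9.png

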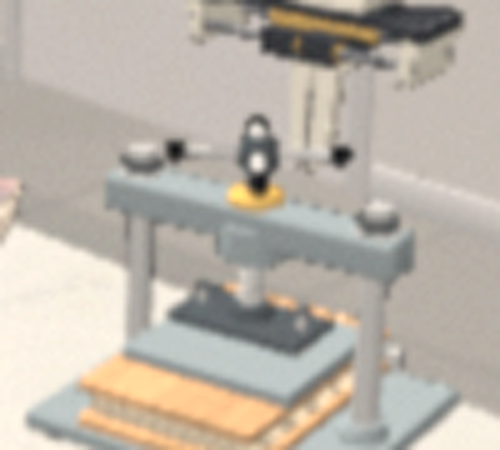

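Balls are at (176,150), (343,155), (258,124) and (258,180), and the platen is flat on the pack.

```bash
python3 - <<'E'
from h import *
s=cam('scene')
for a0 in(.8,-.7): print(wheel(s,s5([[176,150],[343,155],[258,124],[258,180]]),[1,3,0,2],a0))
E
```

```text
(array([0.21549954, 0.70300694]), np.float64(0.619477147114651))
(array([0.21549954, 0.70300695]), np.float64(0.6194771512512602))
```

Request:
apply_moves([
  {"jaw":1,"linear":[-0.0004,-0.0061,-0.0054],"roll":0},
  {"jaw":1,"linear":[-0.0003,-0.011,-0.0098],"roll":0},
  {"jaw":1,"linear":[-0.0003,-0.011,-0.0098],"roll":0},
])

```text
t: 15.52
tool_pos: [0.6435, -0.1176, 0.2]
orientation: [-0.133, 1.588, 0.141]
force: [2.6, 4.2, -3.2]
opening: 0.0003
```

```bash
python3 - <<'E'
from bar import *
c2=cam('scene');b=c2['pixels'][162:252,270:370];b=cv2.resize(b,None,fx=5,fy=5,interpolation=cv2.INTER_CUBIC)
cv2.imwrite('pics/s10.png',cv2.convertScaleAbs(b,alpha=1.5))
run(['s9','s10']);edge(['s9','s10'])
a=rep();arc(a,[a+.2],.200);arc(a,[a+.2],.31)
E
```

```text
bar s9 -1 27.22 0.942
bar s10 -1 28.18 0.935
platen s9 5 22.26 0.83
platen s10 5 22.25 0.831
edge s9 382.27 1.5 22
edge s10 382.29 1.54 22
t 15.57 ang -6.88 r 0.0425 z 0.1999 F [ 2.4  4.2 -2.9] tau 0.204
-6.68 [-0.0002, 0.0116, 0.0081]
-6.68 [-0.1835, 0.0129, 0.0041]
```

Request:
apply_moves([
  {"jaw":1,"linear":[0,0.004,0.003],"roll":0},
  {"jaw":1,"linear":[0,0.008,0.006],"roll":0},
  {"jaw":1,"linear":[0,0.008,0.006],"roll":0},
  {"jaw":1,"linear":[-0.05,0.008,0.005],"roll":0},
  {"jaw":1,"linear":[-0.12,0.008,0.004],"roll":0},
  {"jaw":1,"linear":[-0.2,0.008,0.003],"roll":0},
  {"jaw":1,"linear":[-0.25,0.008,0.0],"roll":0},
  {"jaw":1,"linear":[-0.25,0.008,0.0],"roll":0},
  {"jaw":1,"linear":[-0.25,0.008,-0.1],"roll":0},
  {"jaw":1,"linear":[-0.25,0.008,-0.2],"roll":0},
  {"jaw":1,"linear":[-0.25,0.008,-0.3],"roll":0},
  {"jaw":1,"linear":[-0.25,0.008,-0.4],"roll":0},
  {"jaw":1,"linear":[-0.25,0.008,-0.4],"roll":0},
  {"jaw":1,"linear":[-0.25,0.008,-0.4],"roll":0},
])

```text
t: 17.32
tool_pos: [0.4097, -0.155, 0.3542]
orientation: [-0.132, 1.589, 0.141]
force: [0.2, -0.2, 0.2]
opening: 0.0009
```

```bash
python3 - <<'E'
from bar import *
rep()
c2=cam('scene');b=c2['pixels'][162:252,270:370];b=cv2.resize(b,None,fx=5,fy=5,interpolation=cv2.INTER_CUBIC)
b=cv2.convertScaleAbs(b,alpha=1.5);cv2.imwrite('pics/s11.png',b)
run(['s10','s11']);edge(['s11'])
c=cam('top');a=c['pixels'][138:222,245:345];a=cv2.convertScaleAbs(cv2.resize(a,None,fx=7,fy=7,interpolation=cv2.INTER_CUBIC),alpha=1.5)
cv2.imwrite('pics/t11.png',a)
E
```

```text
t 17.32 ang -2.842 r 0.2078 z 0.3542 F [ 0.2 -0.2  0.2] tau 0.047
bar s10 -1 28.18 0.935
bar s11 -1 28.15 0.935
platen s10 5 22.25 0.831
platen s11 5 22.28 0.832
edge s11 382.34 1.57 22
```

View pics/t11.png

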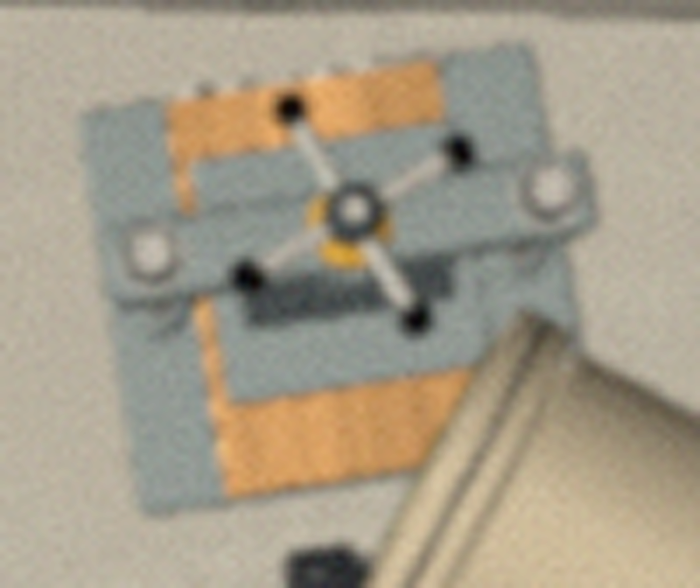

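The pack's corners are unchanged, at (168,102), (440,62) and (225,497). The wheel stays where I left it and the arm is clear. Balls are at (290,107), (458,151), (415,319) and (248,274). Final wheel angle check, then hand in.

```bash
python3 - <<'E'
from h import *
t=cam('top')
W=plane(t,tc([[290,107],[458,151],[415,319],[248,274]]),.2135)[:,:2];W-=W.mean(0)
a=np.arctan2(W[:,1],W[:,0]);m=np.angle(np.exp(4j*a).mean())/4;print(np.hypot(*W.T),m,[.147-m+k*np.pi/2 for k in(2,3)])
close_job()
E
```

```text
[0.05861306 0.05802933 0.05856498 0.05762795] 0.5460770394011147 [np.float64(2.7425156141886786), np.float64(4.313311940983575)]
the job is handed in; nothing more can be done
```

The pack is in the press against the back stop, the platen is screwed down firmly on it, and the job is handed in (about 17 s of robot time).

- **Pack:** I pushed it in with shut fingertips until it stopped moving, at about 22 N against the stop. The camera shows it square to within about 0.01 rad. It sits about 6 mm left of the middle; I did not correct that sideways offset.
- **Wheel:** The last picture shows about 4.31 rad of clockwise turn in total. The platen met the pack at about 3.2 rad; estimates ran from 3.1 to 3.28. That leaves about 1.1 rad (0.17 turn) past contact, or roughly 36 N by the given spring rate. After contact the platen stayed still while the screw kept sinking, and nothing turned back when I let go.
- **Finish:** The arm is clear of the press, its force reading is about 0, and it was not taken near the other things on the table.

One check was left undone: the viewer's limit of 12 pictures blocked my last side view. I measured that picture in code instead, and the screw and platen had not moved from the picture before.

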